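# Hang the temperature probe in the guide ring over the beaker

### The arm

A 6-joint arm with a two-finger parallel gripper is mounted at the origin on a cart in front of the work surface, level with it; the furniture and walls round the work are solid. World frame = base frame: x ahead of the robot, y to its left, z up, the work surface at z = 0. Lengths are in m, angles in rad, forces in N, time in s.
With the tool pointing down it reaches from about 0.3 to 0.85 m from the base axis. Payload 5.4 kg.
Tool frame: the origin (TCP) lies midway between the tips of the shut fingers; the grasp point (between the pads) lies manip.grasp_offset behind it (manip.grasp_offset is the distance from the TCP to the grasp point, in m); z points along the fingers, y is the line along which they close (so a half turn about z gives the same grasp; the last joint's range is limited). The gripper opens to 85 mm and grips with 20 to 120 N. Pads are 22 mm wide; open, the fingers measure 114 mm over their backs; the gripper's body (76 mm by 85 mm) begins 54 mm behind the grasp point. The pads swing forward as they close: fully open they stand 13 mm farther back than shut.
Start: joints at [1.117, 0.158, 1.597, -0, 1.386, -0.21], TCP at [0.139, 0.558, 0.231] pointing down, gripper open.
Joint ranges: [-2.91, 2.91], [-0.94, 2.29], [0.18, 2.7], [-1.29, 4.43], [0.17, 2.64], [-3, 3]. Speed limits (rad/s): [2.57, 2.57, 3.14, 3.14, 3.14, 3.14].

### API

Orientations are given as a unit quaternion [x, y, z, w].
In Python, from workcell import manip, get_image, camera_info, job_done gives the robot as it stands.
- The arm moves only by the shell command python3 -m jog 'ROWS' [FORCE]. ROWS is JSON, a list of rows, each a list of 7 numbers: the turn, a rotation vector about the world's x, y, z in units of 0.15 rad (1.0 is 0.15 rad), then the shift along the world's x, y, z in units of 0.04 m (1.0 is 0.04 m), then the finger opening in mm, from 0 to 85.4. A call has exactly 10 rows; each row shifts and turns the commanded pose from where the row before left it; what a row does not reach is not made up. A row lasts 1/10 s, in which the tool goes at most 50 mm and 8.59 degrees, less where a joint would pass 70% of its speed; a pose out of reach is approached as far as the arm can. A call with a number of a shift or a turn outside -1 to 1 is refused whole. A call with a gripper value outside its range is refused whole. The fingers move at their own pace and stop on an object; FORCE is the grip in N (left out, the last holds). Time passes only in rows, so rows that do not move let the fingers close, or fill a call up. It gives the time, the measured TCP pose, the force, the opening and the grip force at its end, in the units of the state.
- manip.get_obs(): the state, without advancing time (a new reading comes with each control period).
- get_image(name): name is "scene" or "top"; returns the picture (420x560x3 uint8, red, green, blue); there is no depth.
- camera_info(name): a dict with "mtx" (3x3 intrinsics, pixels), "extrinsics" (4x4, takes a point from world to camera coordinates). Camera axes: x right, y down, z forward; pixel columns grow to the right and rows downward; lengths in m; the calibration is good to about 2 mm. A picture is of the moment at which its call begins. camera_info takes no time and is no camera call.
- job_done(): hands the job in; it is judged then, once.
The state is a dict: "t": time; "joint_pos": joint angles; "qvel": joint speeds; "joint_torque": joint torques, N m; "eef_pos": TCP position; "ee_rot": TCP orientation; "force": force on the tool from outside, world axes, zero at the start; "ft_torque": the same for the moment, N m; "finger_gap": finger opening in m; "grip_force": force on a finger pad.
Only numpy, scipy, OpenCV 4.12 (cv2) and the standard library are available. Lean on these libraries where they do the work, as an engineer would, in place of code of your own. Each camera call takes 0.05 s, during which the arm holds its last target. There are 200 camera calls.

### The job

Take the temperature probe, the rod with the tall slim head, out of the rack and lower its stem through the guide ring that stands over the beaker until its collar rests on the ring, then let go. Leave the short-headed stirrer rod in the rack, and do not push or tip the beaker.

Things in the scene. Friction and masses are not known exactly. Their poses are not given: they have to be found in the camera images.
- probe: temperature probe, loose, upright in either of the rack's two holes, 85 to 155 g. Origin at the stem's tip, z up the stem, round about z. Steel stem 10 mm in diameter, z 0 to 90 mm; steel collar 44 mm in diameter, 90 to 95 mm; black cylindrical head 24 mm in diameter, 95 to 145 mm: grip it from above at about 125 mm. In the rack its collar lies on the top plate, tip 15 mm above the bench.
- probe_collar (a point): the point on the probe's axis at the underside of its collar, 90 mm above the tip; axes as the probe's
- stirrer: stirrer rod, loose, standing in the rack's other hole, 90 mm from the probe; stem and collar as the probe's, but a low broad black head 34 mm in diameter from z = 95 to only 109 mm. Origin at the tip of the stem, z up. It stays in the rack.
- rack: white plastic rack, fixed, open at front and back: base 80x170x6 mm, top plate 70x170 mm whose upper face is 105 mm above the bench, two 18 mm through holes 45 mm either side of the middle along its y axis. Origin on the bench under its middle.
- stand_beaker: fixed stand under the beaker: grey base 150x90x6 mm (x -45 to +105 mm); post 12 mm in diameter, 125 mm high, at x = +85 mm, with an arm and a steel guide ring. Origin on the bench under the ring's axis, z up, x from ring to post. A like stand with a petri dish on its base stands 180 mm or more to one side; either can be the left one.
- stand_beaker_hole (a point): centre of the guide ring's hole on the stand with the beaker, level with the ring's upper face, 116 mm above the bench. Ring: hole 26 mm in diameter, outside 46 mm, 14 mm thick, axis vertical
- beaker: clear open beaker, loose, 65 mm in diameter and 85 mm high, standing on the base plate of its stand under the ring (within 5 mm of the ring's axis); its rim is 91 mm above the bench. Origin at the centre of its underside, z up.
Mind the look-alikes: they are no part of the job. Leave any blue or pink look-alike of the stirrer alone.

How it is judged:
By the outcome, as a careful person would: the job done as asked, in the order asked, and still so for the second after the job is handed in, with the robot touching nothing.
It also fails if it takes over 38 s, if anything falls off the work surface, if the arm or the gripper's body presses on something with over 40 N, if the wrist force passes 120 N, or if a joint passes its speed limit or range.

## Working session

There is one attempt and no reset: what is moved stays moved. The work goes in short steps, Python scripts to look and compute and a shell command to move; the robot and the scene stay as the last step left them, time stands still between calls to the robot, and variables do not carry over. Pictures are saved under pics/ and viewed, at most 10 in all, crops included, and the job is handed in when it is done.

```bash
ls; mkdir -p pics; python3 - <<'E'
from workcell import manip,get_image,camera_info
import cv2
for n in("scene","top"):
    cv2.imwrite(f"pics/{n}0.png",get_image(n)[:,:,::-1]); c=camera_info(n); print(n,c["mtx"],c["extrinsics"])
o=manip.get_obs();print(o["t"],o["eef_pos"],o["ee_rot"],manip.grasp_offset,o["finger_gap"])
E
```

```text
pics
scene [[463.51563441   0.         278.10940991]
 [  0.         463.51563441 215.50797808]
 [  0.           0.           1.        ]] [[ 0.60856956 -0.79328577  0.01846038 -0.30337014]
 [-0.35536494 -0.29327188 -0.8875288   0.28566208]
 [ 0.70947787  0.53356283 -0.46038229  0.86686536]
 [ 0.          0.          0.          1.        ]]
top [[494.0787084    0.         286.35412383]
 [  0.         494.0787084  207.18298727]
 [  0.           0.           1.        ]] [[ 1.26254729e-01 -9.91997378e-01 -9.72053146e-04 -2.00729264e-02]
 [-9.70058533e-01 -1.23257438e-01 -2.09270271e-01  5.20289202e-01]
 [ 2.07475748e-01  2.73643099e-02 -9.77857356e-01  1.15287444e+00]
 [ 0.00000000e+00  0.00000000e+00  0.00000000e+00  1.00000000e+00]]
0.1 [0.13858403 0.5574924  0.23042176] [ 1.21596164e-01  9.92579292e-01 -8.03206731e-04 -2.75322241e-04] 0.0187 0.0854218943793193
```

View pics/scene0.png

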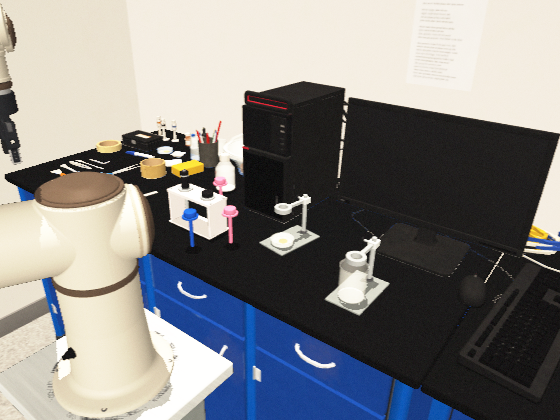

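View pics/top0.png

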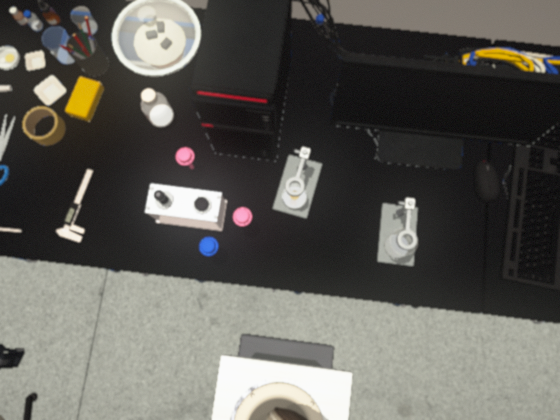

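The scene view shows the rack at about (197,210) with the tall-headed probe in its left hole. The beaker is under the right-hand stand at about (355,275) and the dish under the left one. In the top view the probe head is near (160,197), the stirrer near (202,204) and the beaker ring near (407,240). I'll enlarge these areas.

```bash
python3 - <<'E'
import cv2,numpy as np
t=cv2.imread("pics/top0.png");s=cv2.imread("pics/scene0.png")
R=lambda i,x,y,w,h,k:cv2.resize(i[y:y+h,x:x+w],None,fx=k,fy=k,interpolation=cv2.INTER_CUBIC)
a=R(t,140,175,100,75,4);b=R(t,365,190,100,75,4);c=R(s,155,165,100,75,4);d=R(s,310,230,100,75,4)
cv2.imwrite("pics/crop.png",np.vstack([np.hstack([a,b]),np.hstack([c,d])]))
E
```

```text
(no output)
```

View pics/crop.png

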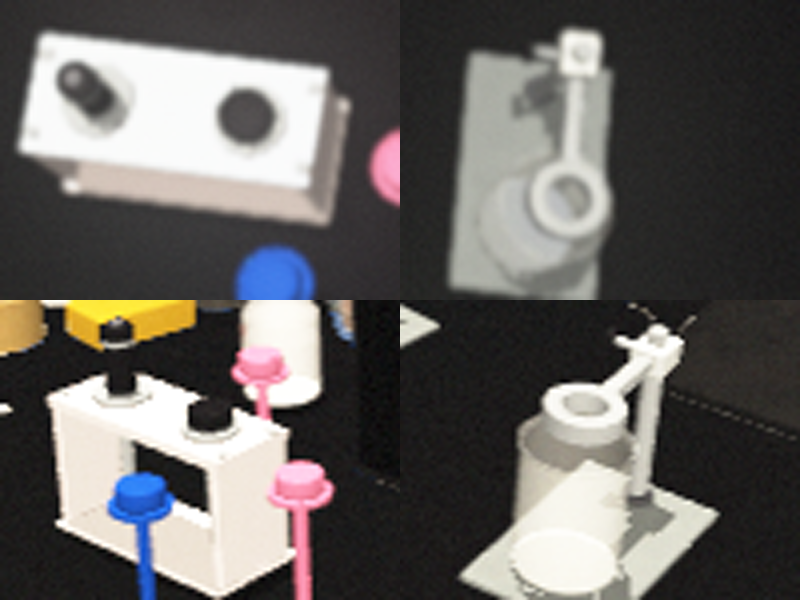

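```bash
cat > h.py <<'E'
import numpy as np
from workcell import camera_info
def ray(n,u,v):
    c=camera_info(n);E=c["extrinsics"];R,t=E[:3,:3],E[:3,3]
    return -R.T@t, R.T@np.linalg.inv(c["mtx"])@[u,v,1]
def on(n,u,v,z):
    o,d=ray(n,u,v);return (o+d*(z-o[2])/d[2])[:2].round(4)
def tri(u1,u2):
    (a,d),(b,e)=ray("top",*u1),ray("scene",*u2)
    s=np.linalg.lstsq(np.c_[d,-e],b-a,rcond=None)[0];p,q=a+s[0]*d,b+s[1]*e
    return ((p+q)/2).round(4),np.linalg.norm(p-q).round(4)
def px(n,p):
    c=camera_info(n);q=c["mtx"]@(c["extrinsics"]@[*p,1])[:3];return (q[:2]/q[2]).round(1)
E
python3 - <<'E'
from h import *
T=lambda x,y:(140+x/4-.375,175+y/4-.375)
print("head top",on("top",*T(73,76),.16),on("scene",184.2,170.2,.16))
print("collar",on("top",*T(98,100),.11))
for c in[(40,33),(328,66),(322,187),(22,152)]:print("plate",on("top",*T(*c),.105))
print("stir",on("top",*T(247,115),.124),on("scene",155+210/4-.4,165+112/4-.4,.124))
print("ring",on("top",407.1,239.1,.116),on("scene",355.1,255.6,.116),tri((407.1,239.1),(355.1,255.6)))
# ring outer ellipse by mask
import cv2
i=cv2.imread("pics/top0.png");g=i.max(2)
m=((g<70)*255).astype('uint8')
m2=np.zeros_like(m);m2[188:225,148:225]=m[188:225,148:225]
n,l,s,c=cv2.connectedComponentsWithStats(m2)
for k in range(1,n):
    if s[k,4]>20:print(s[k],c[k])
print("post",on("top",365+(580-400)/4-.4,190+52/4-.4,.131))
print(px("top",(0.42,0.05,.1)))
E
```

```text
head top [0.4909 0.3324] [0.4909 0.3351]
collar [0.4889 0.3301]
plate [0.5256 0.3728]
plate [0.5272 0.2006]
plate [0.4551 0.193 ]
plate [0.4536 0.37  ]
stir [0.4882 0.2393] [0.4786 0.2336]
ring [ 0.4665 -0.2393] [ 0.4628 -0.2372] (array([ 0.4655, -0.2379,  0.1154]), np.float64(0.0037))
[205 188  20   9  48] [218.35416667 189.66666667]
[148 215  13  10  57] [151.26315789 221.01754386]
post [ 0.5488 -0.2352]
[279.1 244.2]
```

The two views agree to a few mm: probe at about (0.490, 0.332), ring at about (0.465, -0.239). The fingers already close roughly along y, so I'll move above the probe.

```bash
python3 -m jog '[[0,0,0,0.88,-0.57,0,85],[0,0,0,0.88,-0.57,0,85],[0,0,0,0.88,-0.57,0,85],[0,0,0,0.88,-0.57,0,85],[0,0,0,0.88,-0.57,0,85],[0,0,0,0.88,-0.57,0,85],[0,0,0,0.88,-0.57,0,85],[0,0,0,0.88,-0.57,0,85],[0,0,0,0.88,-0.57,0,85],[0,0,0,0.85,-0.57,0,85]]' 40
```

```text
t: 1.1
eef_pos: [0.4907, 0.3287, 0.2308]
ee_rot: [0.122, 0.993, -0.0, -0.0]
force: [0.3, 0.4, 1.2]
finger_gap: 0.0852
grip_force: 0.0
```

```bash
python3 -m jog '[[0,0,0,0,0.05,0,85],[0,0,0,0,0,-0.3,85],[0,0,0,0,0,-0.3,85],[0,0,0,0,0,-0.3,85],[0,0,0,0,0,-0.3,85],[0,0,0,0,0,-0.3,85],[0,0,0,0,0,0,85],[0,0,0,0,0,0,85],[0,0,0,0,0,0,85],[0,0,0,0,0,0,85]]' && python3 - <<'E'
import cv2,numpy as np
from workcell import get_image
R=lambda i,x,y,w,h,k:cv2.resize(i[y:y+h,x:x+w],None,fx=k,fy=k,interpolation=cv2.INTER_CUBIC)[:,:,::-1]
cv2.imwrite("pics/c1.png",np.hstack([R(get_image("top"),110,150,100,100,4),R(get_image("scene"),135,110,100,100,4)]))
E
```

```text
t: 2.1
eef_pos: [0.4901, 0.3322, 0.1722]
ee_rot: [0.122, 0.993, 0.0, 0.001]
force: [-0.0, 0.3, 0.1]
finger_gap: 0.0849
grip_force: 0.0
```

View pics/c1.png

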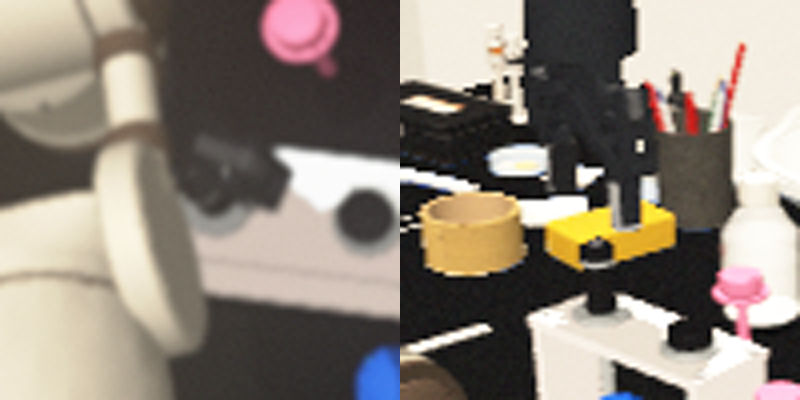

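The fingers straddle the probe head (scene crop: fingers at x≈565 and 625, head at x≈600). I'll descend and grip.

```bash
python3 -m jog '[[0,0,0,0,0,-0.3,85],[0,0,0,0,0,-0.3,85],[0,0,0,0,0,-0.3,85],[0,0,0,0,0,-0.3,85],[0,0,0,0,0,-0.07,85],[0,0,0,0,0,0,85],[0,0,0,0,0,0,85],[0,0,0,0,0,0,0],[0,0,0,0,0,0,0],[0,0,0,0,0,0,0]]' 40; python3 -m jog '[[0,0,0,0,0,0,0],[0,0,0,0,0,0,0],[0,0,0,0,0,0,0],[0,0,0,0,0,0,0],[0,0,0,0,0,0,0],[0,0,0,0,0,0,0],[0,0,0,0,0,0,0],[0,0,0,0,0,0,0],[0,0,0,0,0,0,0],[0,0,0,0,0,0,0]]'
```

```text
t: 3.2
eef_pos: [0.4899, 0.3321, 0.1209]
ee_rot: [0.122, 0.993, 0.0, 0.0]
force: [0.5, 0.2, 0.5]
finger_gap: 0.0435
grip_force: 0.0
t: 4.2
eef_pos: [0.4898, 0.3319, 0.1208]
ee_rot: [0.122, 0.993, 0.0, 0.0]
force: [-1.2, -1.9, 5.3]
finger_gap: 0.0233
grip_force: 39.3
```

```bash
python3 -m jog '[[0,0,0,0,0,0.2,0],[0,0,0,0,0,0.4,0],[0,0,0,0,0,0.5,0],[0,0,0,0,0,0.5,0],[0,0,0,0,0,0.5,0],[0,0,0,0,0,0.5,0],[0,0,0,0,0,0.5,0],[0,0,0,0,0,0.5,0],[0,0,0,0,0,0.4,0],[0,0,0,0,0,0,0]]' 40; python3 - <<'E'
import cv2,numpy as np
from workcell import get_image
cv2.imwrite("pics/c2.png",cv2.resize(get_image("scene")[60:240,100:300,::-1],None,fx=3,fy=3,interpolation=cv2.INTER_CUBIC))
E
```

```text
t: 5.2
eef_pos: [0.4909, 0.3327, 0.2844]
ee_rot: [0.122, 0.993, 0.002, 0.003]
force: [-0.8, 0.6, -0.8]
finger_gap: 0.023
grip_force: 39.2
```

View pics/c2.png

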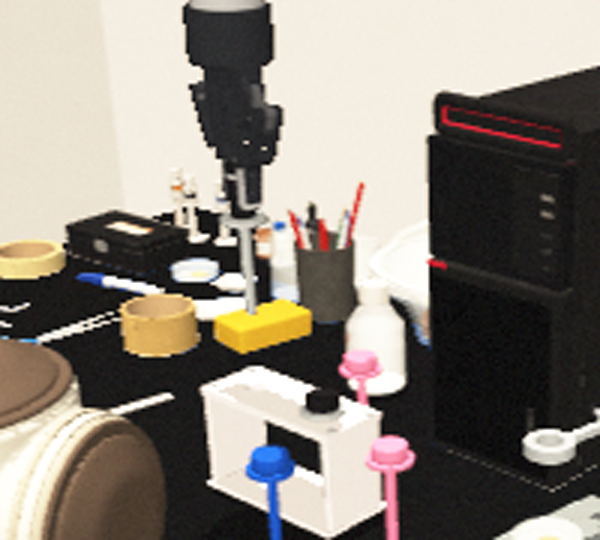

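```bash
python3 - <<'E'
from h import *
from workcell import manip
print(on("top",215,150,0),on("top",279,160,0), on("top",336,125,.05))
p=manip.get_obs()["eef_pos"];print(p)
for z in(p[2]-.106,p[2]-.106+.09):
    print(px("scene",(p[0],p[1],z)),(px("scene",(p[0],p[1],z))-[100,60])*3)
E
```

```text
[0.659  0.2524] [0.653  0.0822] [ 0.7479 -0.0525]
[0.49017567 0.33236726 0.28224382]
[184.2 165.1] [252.6 315.3]
[181.8 134.3] [245.4 222.9]
```

The probe is held upright and the predicted axis matches the picture. The tower front is at x≈0.65, well clear of the path. Transferring to the ring.

```bash
python3 -m jog '[[0,0,0,0,-0.4,0,0],[0,0,0,-0.03,-0.7,0,0],[0,0,0,-0.03,-0.7,0,0],[0,0,0,-0.03,-0.75,0,0],[0,0,0,-0.03,-0.75,0,0],[0,0,0,-0.03,-0.75,0,0],[0,0,0,-0.03,-0.75,0,0],[0,0,0,-0.03,-0.75,0,0],[0,0,0,-0.03,-0.75,0,0],[0,0,0,-0.03,-0.75,0,0]]' 40;  python3 -m jog '[[0,0,0,-0.03,-0.75,0,0],[0,0,0,-0.03,-0.75,0,0],[0,0,0,-0.03,-0.75,0,0],[0,0,0,-0.03,-0.75,0,0],[0,0,0,-0.03,-0.75,0,0],[0,0,0,-0.03,-0.75,0,0],[0,0,0,-0.03,-0.75,0,0],[0,0,0,-0.03,-0.75,0,0],[0,0,0,-0.03,-0.75,0,0],[0,0,0,-0.03,-0.4,0,0]]'
```

```text
t: 6.25
eef_pos: [0.4775, 0.0481, 0.279]
ee_rot: [0.122, 0.993, -0.0, -0.001]
force: [0.8, -0.3, -1.6]
finger_gap: 0.0233
grip_force: 39.5
t: 7.25
eef_pos: [0.4653, -0.238, 0.279]
ee_rot: [0.123, 0.992, 0.0, -0.001]
force: [-0.2, 0.2, -2.2]
finger_gap: 0.0233
grip_force: 39.4
```

```bash
python3 -m jog '[[0,0,0,0,0,0,0],[0,0,0,0,0,-0.2,0],[0,0,0,0,0,-0.2,0],[0,0,0,0,0,-0.2,0],[0,0,0,0,0,-0.2,0],[0,0,0,0,0,-0.2,0],[0,0,0,0,0,-0.1,0],[0,0,0,0,0,0,0],[0,0,0,0,0,0,0],[0,0,0,0,0,0,0]]'; python3 - <<'E'
import cv2,numpy as np
from workcell import get_image,manip
from h import px
a=get_image("scene");b=get_image("top");k=6
R=lambda i,x,y:cv2.resize(i[y:y+80,x:x+65,::-1],None,fx=k,fy=k,interpolation=cv2.INTER_CUBIC)
cv2.imwrite("pics/c3.png",np.hstack([R(a,325,200),R(b,375,190)]))
p=manip.get_obs()["eef_pos"];print(p);z=p[2]-.106
for n,o in(("scene",(325,200)),("top",(375,190))):
  print(n,"tip",(px(n,(p[0],p[1],z))-o)*k,"collar",(px(n,(p[0],p[1],z+.09))-o)*k,"ring",(px(n,(.4655,-.238,.116))-o)*k)
E
```

```text
t: 8.25
eef_pos: [0.4671, -0.2362, 0.237]
ee_rot: [0.122, 0.993, -0.0, 0.0]
force: [-0.0, -0.6, -1.2]
finger_gap: 0.0232
grip_force: 39.5
[ 0.46702128 -0.23622619  0.2370096 ]
scene tip [187.8 292.8] collar [212.4  72.6] ring [186.  331.2]
top tip [193.8 286.2] collar [256.2 247.8] ring [189. 297.]
```

View pics/c3.png

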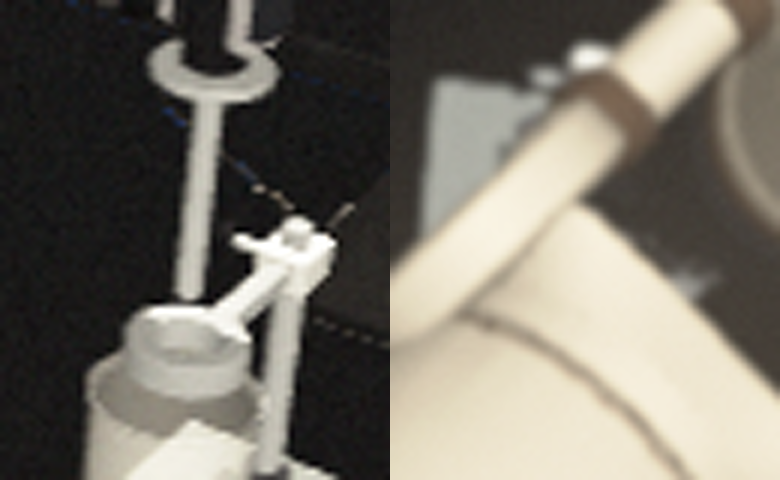

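The stem tip is directly over the hole in the scene view (tip about (190,295), hole centre about (190,335)). Lowering.

```bash
python3 -m jog '[[0,0,0,-0.03,-0.04,0,0],[0,0,0,0,0,-0.2,0],[0,0,0,0,0,-0.2,0],[0,0,0,0,0,-0.2,0],[0,0,0,0,0,-0.2,0],[0,0,0,0,0,-0.2,0],[0,0,0,0,0,-0.2,0],[0,0,0,0,0,0,0],[0,0,0,0,0,0,0],[0,0,0,0,0,0,0]]'; python3 - <<'E'
import cv2,numpy as np
from workcell import get_image,manip
a=get_image("scene")
cv2.imwrite("pics/c4.png",cv2.resize(a[200:310,310:410,::-1],None,fx=5,fy=5,interpolation=cv2.INTER_CUBIC))
E
```

```text
t: 9.35
eef_pos: [0.4659, -0.2379, 0.189]
ee_rot: [0.122, 0.993, -0.0, 0.0]
force: [-0.1, -0.5, -1.5]
finger_gap: 0.0228
grip_force: 39.5
```

View pics/c4.png

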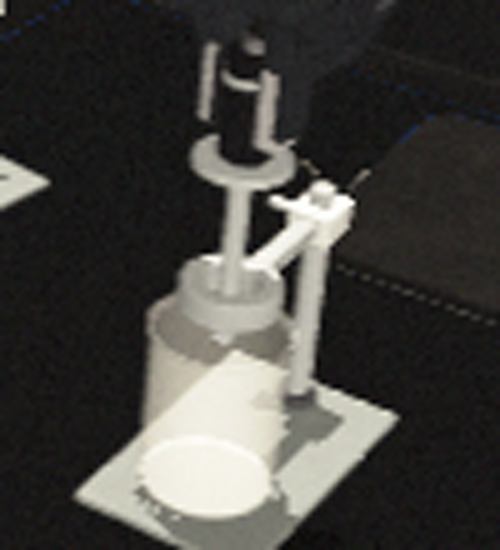

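The stem is inside the ring with no contact force. I'll lower until the collar nearly seats.

```bash
python3 -m jog '[[0,0,0,0,0,-0.2,0],[0,0,0,0,0,-0.2,0],[0,0,0,0,0,-0.2,0],[0,0,0,0,0,-0.2,0],[0,0,0,0,0,-0.2,0],[0,0,0,0,0,-0.2,0],[0,0,0,0,0,-0.15,0],[0,0,0,0,0,0,0],[0,0,0,0,0,0,0],[0,0,0,0,0,0,0]]'
```

```text
t: 10.4
eef_pos: [0.4659, -0.2379, 0.135]
ee_rot: [0.122, 0.993, -0.0, 0.0]
force: [0.3, 0.3, -1.6]
finger_gap: 0.0229
grip_force: 39.5
```

```bash
python3 -m jog '[[0,0,0,0,0,-0.02,0],[0,0,0,0,0,-0.02,0],[0,0,0,0,0,-0.02,0],[0,0,0,0,0,0,0],[0,0,0,0,0,0,0],[0,0,0,0,0,0,0],[0,0,0,0,0,0,0],[0,0,0,0,0,0,0],[0,0,0,0,0,0,0],[0,0,0,0,0,0,0]]'
```

```text
t: 11.4
eef_pos: [0.4656, -0.2376, 0.1321]
ee_rot: [0.122, 0.993, -0.0, 0.0]
force: [-0.4, -0.4, -1.6]
finger_gap: 0.0235
grip_force: 39.5
```

```bash
python3 -m jog '[[0,0,0,0,0,-0.02,0],[0,0,0,0,0,-0.02,0],[0,0,0,0,0,0,0],[0,0,0,0,0,0,0],[0,0,0,0,0,0,0],[0,0,0,0,0,0,0],[0,0,0,0,0,0,0],[0,0,0,0,0,0,0],[0,0,0,0,0,0,0],[0,0,0,0,0,0,0]]'
```

```text
t: 12.4
eef_pos: [0.4658, -0.2377, 0.1318]
ee_rot: [0.122, 0.993, -0.0, 0.0]
force: [-2.9, 3.5, 6.4]
finger_gap: 0.0229
grip_force: 40.5
```

Contact: the collar is seated. I'll open and retreat straight up.

```bash
python3 -m jog '[[0,0,0,0,0,0,85],[0,0,0,0,0,0,85],[0,0,0,0,0,0,85],[0,0,0,0,0,0,85],[0,0,0,0,0,0,85],[0,0,0,0,0,0,85],[0,0,0,0,0,0,85],[0,0,0,0,0,0,85],[0,0,0,0,0,0,85],[0,0,0,0,0,0,85]]'; python3 -m jog '[[0,0,0,0,0,0.2,85],[0,0,0,0,0,0.4,85],[0,0,0,0,0,0.5,85],[0,0,0,0,0,0.5,85],[0,0,0,0,0,0.5,85],[0,0,0,0,0,0.5,85],[0,0,0,0,0,0.5,85],[0,0,0,0,0,0,85],[0,0,0,0,0,0,85],[0,0,0,0,0,0,85]]'; python3 - <<'E'
import cv2,numpy as np
from workcell import get_image,manip
a=get_image("scene")
cv2.imwrite("pics/c5.png",cv2.resize(a[150:320,150:410,::-1],None,fx=3,fy=3,interpolation=cv2.INTER_CUBIC))
E
```

```text
t: 13.4
eef_pos: [0.4656, -0.2376, 0.1305]
ee_rot: [0.122, 0.993, -0.0, 0.0]
force: [0.4, 0.4, 0.1]
finger_gap: 0.0849
grip_force: 0.0
t: 14.4
eef_pos: [0.4651, -0.2372, 0.2532]
ee_rot: [0.122, 0.993, 0.001, -0.001]
force: [-0.4, 0.2, -0.4]
finger_gap: 0.085
grip_force: 0.0
```

View pics/c5.png

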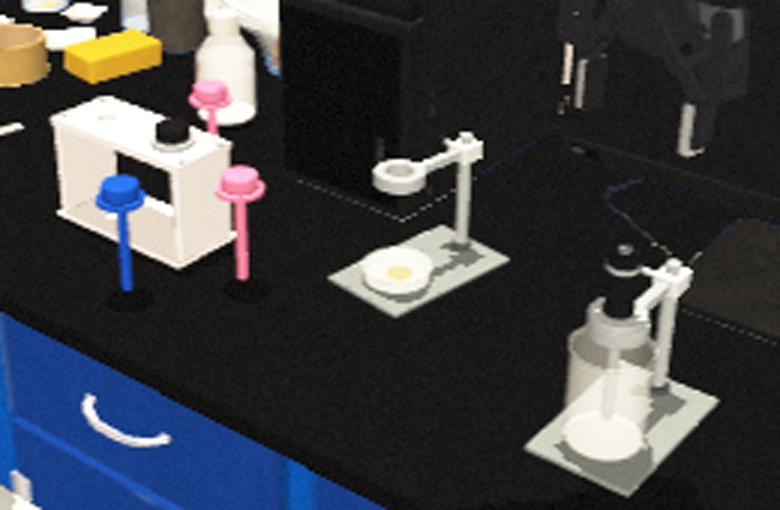

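The probe stands upright in the ring with its collar seated. The beaker and stirrer look undisturbed and the gripper is clear.

```bash
python3 -c "from workcell import job_done;print(job_done())"
```

```text
the job is handed in; nothing more can be done
None
```

The probe is through the guide ring over the beaker with its collar resting on the ring and the gripper clear; the stirrer is still in the rack, the beaker looks undisturbed, and I handed the job in at about 14.5 s.

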